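# Draw the rolling pin out of the half-covered caddy

## Task

Take the rolling pin out of the long wooden caddy: it is longer than the caddy's open mouth and one end lies under the fixed hood, so it only comes out at a slant, mouth end first. Finish while still holding it still in the air in the gripper, the whole pin at least 5 cm higher than the top of the hood and touching nothing else. Leave the tea light on the hood and the tin, mug and onion on the worktop where they are.

Things in the scene. Friction and masses are not known exactly. Their poses are not given: they have to be found in the camera images.
- rolling_pin: Plain wooden rolling pin, 300 mm long, about 0.2 kg, lying in the caddy on two cradles, axis 35 mm above the worktop. Origin at its middle on its axis; own y runs along it, towards the caddy's mouth end. Barrel 40 mm thick, 200 mm long (own y -100 to +100 mm); at each end a turned handle 50 mm long, at most 23 mm thick. It may be rolled a little about its axis.
- pin_end_mouth (a point): Centre of the pin's end face that lies in the open mouth at the start (pin's own y = +150 mm).
- pin_end_hood (a point): Centre of the pin's end face that lies under the hood at the start (pin's own y = -150 mm). With this end kept near the caddy's floor the pin can be raised to a slope of about 20 degrees before its barrel meets the hood's edge; at that slope the mouth end passes well over the end wall.
- caddy: Plywood caddy fixed to the worktop, 140 mm wide (own x), 350 mm long (own y), 103 mm high; origin at the centre of its underside, z up. Walls 5 mm, floor 6 mm thick. Own y -175 to -35 mm is a closed hood. The pin lies along own y, midway between the sides, its middle within 6 mm of own y = 0, so about 115 mm of it is under the hood.
- mouth (a point): Middle of the open mouth, on caddy y = +67.5 mm, 35 mm above the worktop. The mouth is open on top from caddy y -35 to +170 mm and 130 mm wide inside; side walls here are 46 mm high, the end wall (y +170 to +175 mm) 68 mm.
- hood_edge (a point): Middle of the lower edge of the hood's roof, where the mouth begins (caddy x 0, y -35 mm, 98 mm above the worktop). The roof is 5 mm thick, its top 103 mm above the worktop.
- cradle (a point): Cradle for the pin, middle of its foot on the caddy floor (caddy y +80 mm); the other is under the hood at y -80 mm. Each is 56 mm wide, 30 mm long, its top 22 mm above the worktop. Between them the floor beside the pin is free and 9 mm of air is below the barrel.
- tea_light: Tea light in a metal cup, 38 mm across, 17 mm high, standing loose on top of the hood near its closed end. Origin at the centre of its underside.
- tin: Small food tin, 58 mm across, 72 mm high, standing beyond the caddy's mouth-end wall (its centre 60 to 75 mm past that wall). Origin at the centre of its underside.
- mug: Mug with a handle, 94 mm high, to the right of the caddy. Origin at its underside.
- onion: Onion, about 63 mm, to the right of the caddy. Origin at its underside.

How it is judged (in metres and radians):
On the way:
1. the pin slants out through the mouth: its mouth end is above the level of the end wall's top while its hood end is still below the hood's roof (height (world z) of pin_end_mouth above 0.09 m and height (world z) of pin_end_hood below 0.098 m and angle between rolling_pin's own y axis and vertical below 1.4 rad), for 0.1 s.
At the end, for the whole second after the job is handed in: The gripper's fingers hold the pin (more than 1 N), the centres of both its end faces are more than 140 mm above the worktop (the hood's top is at 103 mm), it moves slower than 3 cm/s and touches neither the caddy nor any of the listed things, and the tea light still stands on the hood (height (world z) of each of pin_end_mouth, pin_end_hood above 0.14 m and contact force between rolling_pin and the fingers above 1 N and contact force between rolling_pin and caddy below 0.1 N and contact force between rolling_pin and tin below 0.1 N and contact force between rolling_pin and mug below 0.1 N and contact force between rolling_pin and tea_light below 0.1 N and contact force between rolling_pin and onion below 0.1 N and linear speed of rolling_pin below 0.03 m/s and height (world z) of tea_light above 0.098 m); the arm keeps its last pose, push and grip.
It fails at once if the tea light is knocked over or shifted more than 3 cm (distance of tea_light from where it was at the start of the episode above 0.03 m or angle between tea_light's own z axis and vertical above 0.5 rad).
It fails at once if the tin is knocked over or shifted more than 3 cm (distance of tin from where it was at the start of the episode above 0.03 m or angle between tin's own z axis and vertical above 0.5 rad).
It fails at once if the mug is knocked over or shifted more than 3 cm (distance of mug from where it was at the start of the episode above 0.03 m or angle between mug's own z axis and vertical above 0.5 rad).
It fails at once if the onion is shifted more than 3 cm (distance of onion from where it was at the start of the episode above 0.03 m).
It also fails if it takes over 38 s, if anything falls off the work surface, if the arm or the gripper's body presses on something with over 40 N, if the wrist force passes 120 N, or if a joint passes its speed limit or range.

## Robot

A 7-joint arm with a two-finger parallel gripper is mounted at the origin on a cart in front of the work surface, level with it; the furniture and walls round the work are solid. World frame = base frame: x ahead of the robot, y to its left, z up, the work surface at z = 0. Lengths are in mm, angles in rad, forces in N, time in s.
With the tool pointing down it reaches from about 425 to 875 mm from the base axis. Payload 4.7 kg.
Tool frame: the origin (TCP) lies at the very end of the fingers, on their centre line; the grasp point (between the pads) lies 19 mm behind it; z points along the fingers, y is the line along which they close (so a half turn about z gives the same grasp; the last joint's range is limited). The gripper opens to 87 mm and grips with 3 to 60 N. Pads are 19 mm wide; open, the fingers measure 117 mm over their backs; the gripper's body (75 mm by 190 mm) begins 51 mm behind the grasp point.
Start: joints at [-1.181, 0.321, -0.07, 1.45, 0.023, 1.371, -0.057], TCP at [238.589, 604.649, 222.587] pointing down, gripper open.
Joint ranges: [-2.86, 2.86], [-0.3, 2.09], [-1.38, 1.24], [0.06, 2.45], [-1.56, 4.7], [0.09, 2.05], [-2.69, 2.69]. Speed limits (rad/s): [2.57, 2.57, 3.14, 3.14, 3.14, 3.14, 3.14].

## Interface

Orientations are given as a rotation vector (axis times angle).
In Python, from cell import ctrl gives the robot as it stands. The module is installed in compiled form; this text tells all that it offers.
- The arm moves only by the tool jog_arm, never from a script. Its arguments are lists of equal length, an entry for each row: "delta_pos": the shift along the tool's x, y, z normalised to -1 to 1, where 1 is 200 mm, a list of three; "dr": the turn, a rotation vector about the tool's x, y, z normalised to -1 to 1, where 1 is 2 rad, a list of three. A call has 1 to 8 rows; each row shifts and turns the commanded pose from where the row before left it, along the tool's axes as they then stand; what a row does not reach is not made up. A row lasts 1/10 s, in which the tool goes at most 50 mm and 8.59 degrees, less where a joint would pass 70% of its speed; a pose out of reach is approached as far as the arm can. A call with a number of a shift or a turn outside -1 to 1 is refused whole. A call with a gripper value outside its range is refused whole. "fingers" is the gripper's target within -1 to 1 (fully open at 1, half-way at 0, shut at -1), set as the call begins (left out, the last holds). The fingers move at their own pace and stop on an object; the grip force is fixed at half the most. Time passes only in rows, so rows that do not move let the fingers close. It gives the time, the measured TCP pose, the force, the opening and the grip force at its end, in the units of the state.
- ctrl.get_obs(): the state, without advancing time (a new reading comes with each control period).
- ctrl.snapshot(name): name is "scene" or "top"; returns a dict with "frame" (420x560x3 uint8, red, green, blue), "z_map" (420x560 float32, mm along the optical axis (not along the pixel's ray), 0 where there is no reading), "camera_matrix" (3x3 intrinsics, pixels), "k1" (the pictures are not rectified: a ray, as slopes to the right and down, at radius r is drawn at 1 + k1 r^2 times it, then the intrinsics apply), "extrinsics" (4x4, takes a point from world to camera coordinates). Camera axes: x right, y down, z forward; pixel columns grow to the right and rows downward; lengths in mm; the calibration is good to about 2 mm. A picture is of the moment at which its call begins.
- ctrl.sign_off(): hands the job in; it is judged then, once.
Trained networks look in the newest picture that a camera, given by its name, has taken for a name from the list of things; names that differ only in an ending like _2 or _b are one class to them, and where a whole thing is asked for, a point or a joint stands for the part that bears it (a point fixed in the world has none). Each returns a list of dicts, best first, with "conf" (0 to 1); they miss things now and then, are a little off and sometimes report something else, mostly with a low value. They report only what shows in the picture. A call takes as long as a camera call.
- ctrl.search_frame(camera, query): "centre" ([x, y, z] in mm, in the coordinates of the camera as it stood for that picture, good to about 4 mm: the middle of the surface that is visible of it).
- ctrl.tip_of(camera, query): "centre" ([x, y, z] in mm, in the coordinates of the camera as it stood for that picture, good to about 4 mm: a listed point, or the origin of a listed thing).
The state is a dict: "time_s": time; "qpos": joint angles; "qvel": joint speeds; "effort": joint torques, N m; "tcp_pos": TCP position; "ee_rot": TCP orientation; "ft_force": force on the tool from outside, world axes, zero at the start; "moment": the same for the moment, N m; "grip_width": opening from 0.0 (shut) to 1.0 (fully open); "gripper_force": force on a finger pad.
Only numpy, scipy, OpenCV 4.12 (cv2) and the standard library are available. Lean on these libraries where they do the work, as an engineer would, in place of code of your own. Each camera call takes 0.05 s, during which the arm holds its last target. There are 200 camera calls.

## Working session

There is one attempt and no reset: what is moved stays moved. The work goes in short steps, Python scripts to look and compute and a tool call to move; the robot and the scene stay as the last step left them, time stands still between calls to the robot, and variables do not carry over. Pictures are saved under pics/ and viewed, at most 10 in all, crops included, and the job is handed in when it is done.

Besides the shell and the picture viewer there is one more tool, called after "Emit:" in YAML: its name, and indented under it one key for each argument. jog_arm: Moves the arm, as the interface text tells. Scaled input: -1 to 1 covers 200 mm each way for a shift and 2 rad each way for a turn. Its arguments: {"type":"object","properties":{"delta_pos":{"type":"array"},"dr":{"type":"array"},"fingers":{"type":"number"}},"required":["delta_pos","dr"]}

```bash
mkdir -p pics; cat > h.py <<'E'
import numpy as np,cv2
from cell import ctrl
from scipy.spatial.transform import Rotation as R
def w(s,c): 
    T=np.linalg.inv(s["extrinsics"]); return T[:3,:3]@np.array(c)+T[:3,3]
E
python3 - <<'E'
from h import *
np.set_printoptions(precision=3,suppress=True)
ims=[]
for n in("scene","top"):
    s=ctrl.snapshot(n); ims.append(s["frame"])
    cv2.imwrite(f"pics/{n}0.png",s["frame"][...,::-1])
    for q in("pin_end_mouth","pin_end_hood","rolling_pin","caddy","mouth","hood_edge","cradle","tea_light","tin","mug","onion"):
        for d in ctrl.tip_of(n,q)[:2]: print(n,q,round(d["conf"],2),w(s,d["centre"]).round(1))
o=ctrl.get_obs();print(o["time_s"],o["tcp_pos"],o["ee_rot"],o["grip_width"])
print(R.from_rotvec(o["ee_rot"]).as_matrix())
E
```

```text
scene pin_end_mouth 0.76 [511.3 134.4  35.2]
scene rolling_pin 0.83 [539.8 -11.6  33.4]
scene caddy 0.79 [542.8 -18.6   5.4]
scene mouth 0.81 [530.   49.6  35.5]
scene mouth 0.66 [511.5 136.   36.5]
scene hood_edge 0.69 [551.1 -53.9  97. ]
scene cradle 0.98 [527.3  59.6   6.5]
scene tin 0.89 [528.4 217.8  -0. ]
scene mug 0.98 [ 608.1 -432.5    1.8]
scene mug 0.68 [524.   58.5   6.2]
scene onion 0.86 [ 421.5 -443.3    0.7]
top pin_end_mouth 0.85 [512.  128.2  36.2]
top caddy 0.72 [540.4 -21.9   0.4]
top mouth 0.84 [528.7  47.6  36.1]
top hood_edge 0.94 [549.7 -54.6  94.3]
top cradle 0.58 [527.8  57.2   5. ]
top tin 0.74 [528.3 217.7   1.9]
top tin 0.48 [ 421.2 -447.8   -0.8]
top mug 0.67 [ 601.8 -429.6   -2.2]
top onion 0.79 [ 423.  -447.3   -0. ]
1.2 [238.608 604.655 222.579] [0.587 3.086 0.   ] 1.0023482798765893
[[-0.93   0.367  0.   ]
 [ 0.367  0.93   0.   ]
 [-0.     0.    -1.   ]]
```

View pictures.

View pics/scene0.png

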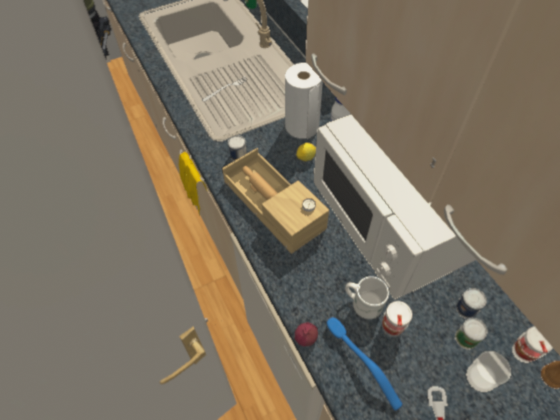

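View pics/top0.png

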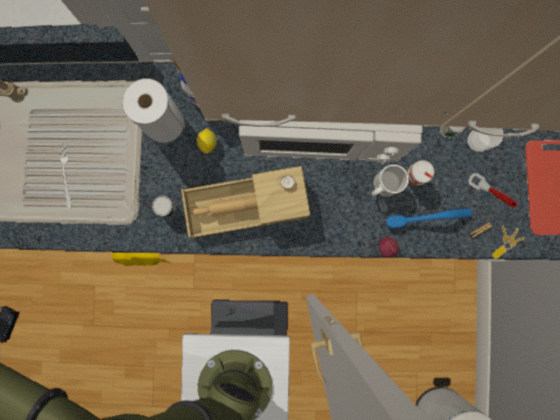

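The pin (top view, about (225,205)) lies in the caddy. Its hood is at (280,200) and the tea light at (288,183). The tin is at (162,205), and the microwave sits behind the caddy. Next I refine the pin axis and check heights nearby.

```bash
cat >> h.py <<'E'
def cloud(s):
    K=s["camera_matrix"];z=s["z_map"];v,u=np.nonzero(z>0);zz=z[v,u].astype(float)
    d=np.stack([(u-K[0,2])/K[0,0],(v-K[1,2])/K[1,1]],1);p=d.copy()
    for _ in range(8): p=d/(1+s["k1"]*(p**2).sum(1,keepdims=True))
    T=np.linalg.inv(s["extrinsics"]);return np.c_[p*zz[:,None],zz]@T[:3,:3].T+T[:3,3]
def plan(Rt,pt,n,R0=None,p0=None):
    """rows for a straight move to pose, each row (shift then turn) in tool axes, rounded"""
    o=ctrl.get_obs(); R0=R.from_rotvec(o["ee_rot"]) if R0 is None else R0; p0=np.array(o["tcp_pos"]) if p0 is None else p0
    Rc,pc=R0,p0; rv=(R0.inv()*Rt).as_rotvec(); D=[];W=[]
    for i in range(1,n+1):
        pg=p0+(pt-p0)*i/n; Rg=R0*R.from_rotvec(rv*i/n)
        d=np.round(Rc.inv().apply(pg-pc)/200,3); t=np.round((Rc.inv()*Rg).as_rotvec()/2,3)
        pc=pc+Rc.apply(d*200); Rc=Rc*R.from_rotvec(t*2); D.append((d+0).tolist());W.append((t+0).tolist())
    for k in range(0,n,8): print("delta_pos",D[k:k+8],"\ndr",W[k:k+8])
    return Rc,pc
def tool(u,th):
    """tool x along caddy y, tilted: th>0 leans the body towards the mouth"""
    u=np.array([*u,0]);x=u*np.cos(th)+np.array([0,0,-1])*np.sin(th)*1.0;y=np.array([u[1],-u[0],0])
    return R.from_matrix(np.c_[x,y,np.cross(x,y)])
E
python3 - <<'E'
from h import *
np.set_printoptions(precision=1,suppress=True)
for n in("top","scene"):
    P=cloud(ctrl.snapshot(n)); u=np.array([-.195,.981]);c=np.array([539.5,-4])
    for _ in range(4):
        q=P[:,:2]-c;a=q@u;b=q@np.array([u[1],-u[0]])
        m=(abs(b)<24)&(a>-35)&(a<90)&(P[:,2]>38)&(P[:,2]<70)
        vx,vy,x0,y0=cv2.fitLine(P[m][:,:2].astype(np.float32),cv2.DIST_L2,0,.01,.01).ravel()
        u=np.array([vx,vy])*np.sign(vy); c=np.array([x0,y0])+u*(-4-y0)/u[1]
    q=P[:,:2]-c;a=q@u;b=q@np.array([u[1],-u[0]])
    print(n,"pin pt",c,"u",np.round(u,4),m.sum(),"top z",np.percentile(P[m][:,2],95))
    m2=(abs(b)<15)&(P[:,2]>35)&(P[:,2]<60)&(a>80); print("pin max a",np.percentile(a[m2],99))
    m3=(a>-60)&(a<330)&(abs(b)<200)
    for lo in range(-200,200,25):
        k=m3&(b>=lo)&(b<lo+25); print(lo,k.sum(),P[k,2].max() if k.any() else 0,end=" | ")
    print()
    k=(a>-170)&(a<-40)&(abs(b)<60)&(P[:,2]>85);print("hood z",np.median(P[k,2]),"a edge",np.percentile(a[k],99) if 0 else a[(abs(b)<50)&(P[:,2]>97)&(P[:,2]<112)&(a<100)].max())
    k=(abs(P[:,0]-540)<150)&(abs(P[:,1])<300);print("highest",P[k,2].max())
o=ctrl.get_obs();print(o["time_s"])
E
```

```text
top pin pt [536.8  -4. ] u [-0.2  1. ] 544 top z 57.470066738654275
pin max a 223.5261346932368
-200 410 -878.6270464137638 | -175 393 6.868942342474611 | -150 581 8.063882993338211 | -125 845 8.610393172232762 | -100 1042 13.371060027667454 | -75 1084 107.13414185155762 | -50 1066 108.50197741385591 | -25 1164 106.85806715690842 | 0 1010 108.6472550765925 | 25 1050 108.34194659530135 | 50 1026 108.90769161342291 | 75 939 13.68904877300156 | 100 1094 506.9684229751516 | 125 7721 942.9808768403034 | 150 1018 270.18656328555335 | 175 1034 270.1607405194295 | 
hood z 102.94895887419102 a edge -51.12956440076466
highest 960.3688137422901
scene pin pt [535.2  -4. ] u [-0.2  1. ] 339 top z 58.435856406759264
pin max a 225.97896949127977
-200 402 -882.5909606119492 | -175 745 4.60838497910413 | -150 948 11.020109238007308 | -125 961 9.330627465452608 | -100 1490 9.462245533183705 | -75 1414 107.68079802715783 | -50 553 109.10648811286683 | -25 764 108.94460673748858 | 0 626 106.35951010339522 | 25 475 106.15200153001501 | 50 692 109.49087775189741 | 75 129 69.91293275782004 | 100 530 508.78073130860207 | 125 2005 660.8919865640064 | 150 629 271.58363047489786 | 175 649 272.0481605328455 | 
hood z 104.32770293858027 a edge -49.28821392082238
highest 801.1807836013043
1.3
```

```bash
python3 - <<'E'
from h import *
u=np.array([-.196,.981]);u/=np.linalg.norm(u)
Rt=tool(u,np.radians(17)); g=np.array([536+12*u[0],-4+12*u[1],180])
plan(Rt,g+19*Rt.as_matrix()[:,2],16)
E
```

```text
delta_pos [[-0.155, -0.141, 0.019], [-0.163, -0.131, 0.023], [-0.171, -0.121, 0.027], [-0.177, -0.109, 0.031], [-0.183, -0.098, 0.035], [-0.189, -0.086, 0.038], [-0.192, -0.074, 0.043], [-0.196, -0.061, 0.047]] 
dr [[0.005, -0.008, 0.031], [0.004, -0.009, 0.031], [0.005, -0.008, 0.031], [0.004, -0.009, 0.031], [0.005, -0.008, 0.031], [0.005, -0.009, 0.031], [0.004, -0.008, 0.031], [0.005, -0.009, 0.031]]
delta_pos [[-0.199, -0.049, 0.051], [-0.2, -0.036, 0.054], [-0.201, -0.023, 0.059], [-0.201, -0.011, 0.061], [-0.2, 0.003, 0.065], [-0.199, 0.016, 0.069], [-0.196, 0.028, 0.072], [-0.192, 0.041, 0.074]] 
dr [[0.005, -0.008, 0.031], [0.004, -0.009, 0.03], [0.005, -0.008, 0.031], [0.004, -0.009, 0.031], [0.005, -0.008, 0.031], [0.005, -0.009, 0.031], [0.004, -0.008, 0.031], [0.005, -0.009, 0.031]]
```

Emit:
jog_arm:
  delta_pos:
    - [-0.155,-0.141,0.019]
    - [-0.163,-0.131,0.023]
    - [-0.171,-0.121,0.027]
    - [-0.177,-0.109,0.031]
    - [-0.183,-0.098,0.035]
    - [-0.189,-0.086,0.038]
    - [-0.192,-0.074,0.043]
    - [-0.196,-0.061,0.047]
  dr:
    - [0.005,-0.008,0.031]
    - [0.004,-0.009,0.031]
    - [0.005,-0.008,0.031]
    - [0.004,-0.009,0.031]
    - [0.005,-0.008,0.031]
    - [0.005,-0.009,0.031]
    - [0.004,-0.008,0.031]
    - [0.005,-0.009,0.031]
  fingers: 0.45

```text
time_s: 2.1
tcp_pos: [387.3, 302.0, 192.4]
ee_rot: [1.279, 2.734, -0.147]
ft_force: [0.1, 0.3, 0.0]
grip_width: 0.723
gripper_force: 0.0
```

Emit:
jog_arm:
  delta_pos:
    - [-0.199,-0.049,0.051]
    - [-0.2,-0.036,0.054]
    - [-0.201,-0.023,0.059]
    - [-0.201,-0.011,0.061]
    - [-0.2,0.003,0.065]
    - [-0.199,0.016,0.069]
    - [-0.196,0.028,0.072]
    - [-0.192,0.041,0.074]
  dr:
    - [0.005,-0.008,0.031]
    - [0.004,-0.009,0.03]
    - [0.005,-0.008,0.031]
    - [0.004,-0.009,0.031]
    - [0.005,-0.008,0.031]
    - [0.005,-0.009,0.031]
    - [0.004,-0.008,0.031]
    - [0.005,-0.009,0.031]

```text
time_s: 2.9
tcp_pos: [535.2, 0.9, 162.0]
ee_rot: [1.841, 2.239, -0.275]
ft_force: [0.5, 0.4, -0.3]
grip_width: 0.727
gripper_force: 0.0
```

```bash
python3 - <<'E'
from h import *
np.set_printoptions(precision=3,suppress=True)
o=ctrl.get_obs();print(o["time_s"],o["tcp_pos"],o["grip_width"],o["qpos"]);print(R.from_rotvec(o["ee_rot"]).as_matrix())
s=ctrl.snapshot("top");cv2.imwrite("pics/top1.png",cv2.resize(s["frame"][100:300,130:370],None,fx=3,fy=3)[...,::-1])
for n in("top","scene"):
    s=ctrl.snapshot(n)
    for q in("pin_end_mouth","rolling_pin","hood_edge","cradle"):
        for d in ctrl.tip_of(n,q)[:1]: print(n,q,round(d["conf"],2),w(s,d["centre"]).round(1))
u=np.array([-.196,.981]);u/=np.linalg.norm(u)
Rt=tool(u,np.radians(17)); g=np.array([536+12*u[0],-4+12*u[1],80])
plan(Rt,g+19*Rt.as_matrix()[:,2],5)
E
```

```text
2.9 [535.201   0.876 162.009] 0.7265206823981616 [-0.66   0.109  0.432  1.874  0.272  1.191 -0.139]
[[-0.185  0.981  0.058]
 [ 0.938  0.194 -0.287]
 [-0.293  0.001 -0.956]]
top rolling_pin 0.52 [543.7 -18.1  30.6]
top hood_edge 0.82 [550.8 -55.4  96.2]
top cradle 0.64 [549.7 -55.8  97. ]
scene pin_end_mouth 0.79 [513.3 132.1  38.1]
scene rolling_pin 0.84 [539.9 -14.2  37.8]
scene hood_edge 0.91 [551.4 -56.  100.9]
scene cradle 0.89 [525.2  60.7   7.4]
delta_pos [[0.028, 0.0, 0.096], [0.028, 0.0, 0.096], [0.029, 0.0, 0.096], [0.028, 0.0, 0.096], [0.028, 0.0, 0.096]] 
dr [[0.0, 0.0, 0.0], [0.0, 0.0, 0.0], [0.0, 0.0, 0.001], [0.0, 0.0, 0.0], [0.0, 0.0, 0.0]]
```

```bash
python3 - <<'E'
from h import *
from scipy.optimize import least_squares
# compare: pin cylinder fit (R=20, axis z free-ish), hood roof lateral centre
for n in("top","scene"):
    P=cloud(ctrl.snapshot(n)); ang=np.radians(11.4)
    c0=np.array([538,-4.]);u=np.array([-np.sin(ang),np.cos(ang)]);v=np.array([u[1],-u[0]])
    q=P[:,:2]-c0;a=q@u;b=q@v;z=P[:,2]
    m=(a>-30)&(a<85)&(abs(b)<22)&(z>32)&(z<62)
    f=lambda p:np.hypot(b[m]-p[0]-p[1]*a[m],z[m]-p[2])-20
    r=least_squares(f,[0,0,35],loss="soft_l1",f_scale=1.5);print(n,"pin b0,slope,z",r.x.round(3),m.sum())
    k=(a>-180)&(a<-55)&(abs(b)<85)&(z>97)&(z<110)
    rc=cv2.minAreaRect(np.c_[a,b][k].astype(np.float32));print("hood",rc)
    for sg in(-1,1):
        k=(a>0)&(a<140)&(b*sg>55)&(b*sg<80)&(z>40)&(z<52)
        if k.sum()>10: print("wall",sg,k.sum(),np.polyfit(a[k],b[k],1).round(3))
E
```

```text
top pin b0,slope,z [-1.2100e-01  7.0000e-03  3.4355e+01] 237
hood ((-117.52921295166016, -0.9619674682617188), (124.91181945800781, 140.96681213378906), 0.029205117374658585)
wall -1 34 [ 2.0000e-03 -6.7539e+01]
scene pin b0,slope,z [2.9270e+00 5.0000e-03 3.6109e+01] 339
hood ((-117.14982604980469, 1.2506332397460938), (143.17059326171875, 124.89958190917969), 89.50692749023438)
wall -1 80 [ 4.0000e-03 -6.5796e+01]
wall 1 80 [7.0000e-03 6.8424e+01]
```

View pics/top1.png

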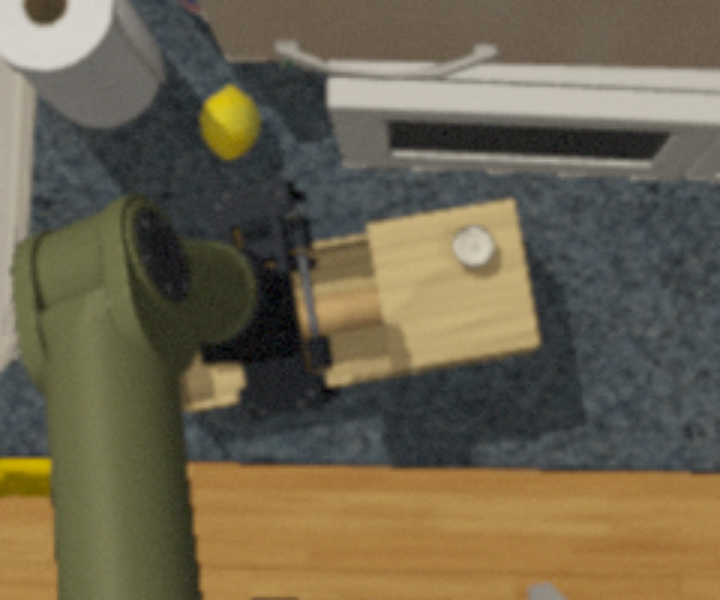

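The view shows the gripper over the mouth, with its body clear of the hood edge (crop about (372,290)) and lined up across the pin. Next I correct the position and descend.

```bash
python3 - <<'E'
from h import *
A=np.radians(11.1);u=np.array([-np.sin(A),np.cos(A)]);v=np.array([u[1],-u[0]])
Rt=tool(u,np.radians(17)); g=np.array([*(np.array([538,-4])+12*u+1.3*v),36])
plan(Rt,g+19*Rt.as_matrix()[:,2],8)
E
```

```text
delta_pos [[0.026, 0.002, 0.086], [0.025, 0.002, 0.087], [0.026, 0.002, 0.086], [0.026, 0.002, 0.086], [0.026, 0.002, 0.087], [0.025, 0.002, 0.086], [0.026, 0.002, 0.086], [0.026, 0.003, 0.086]] 
dr [[0.0, 0.0, 0.0], [0.0, 0.0, 0.001], [0.0, 0.0, 0.0], [0.0, 0.0, 0.0], [0.0, 0.0, 0.0], [0.0, 0.0, 0.001], [0.001, 0.0, 0.0], [0.0, 0.0, 0.0]]
```

Emit:
jog_arm:
  delta_pos:
    - [0.026,0.002,0.086]
    - [0.025,0.002,0.087]
    - [0.026,0.002,0.086]
    - [0.026,0.002,0.086]
    - [0.026,0.002,0.087]
    - [0.025,0.002,0.086]
  dr:
    - [0.0,0.0,0.0]
    - [0.0,0.0,0.001]
    - [0.0,0.0,0.0]
    - [0.0,0.0,0.0]
    - [0.0,0.0,0.0]
    - [0.0,0.0,0.001]

```text
time_s: 4.15
tcp_pos: [537.2, 2.3, 53.1]
ee_rot: [1.842, 2.239, -0.274]
ft_force: [0.7, 0.0, 0.5]
grip_width: 0.723
gripper_force: 0.0
```

Emit:
jog_arm:
  delta_pos:
    - [0.026,0.002,0.086]
    - [0.026,0.003,0.086]
    - [0,0,0]
  dr:
    - [0.001,0.0,0.0]
    - [0.0,0.0,0.0]
    - [0,0,0]

```text
time_s: 4.45
tcp_pos: [536.2, 1.8, 15.7]
ee_rot: [1.843, 2.241, -0.283]
ft_force: [-1.1, 0.1, -0.2]
grip_width: 0.723
gripper_force: 0.0
```

Emit:
jog_arm:
  delta_pos:
    - [0,0,0]
    - [0,0,0]
    - [0,0,0]
    - [0,0,0]
    - [0,0,0]
    - [0,0,0]
    - [0,0,0]
    - [0,0,0]
  dr:
    - [0,0,0]
    - [0,0,0]
    - [0,0,0]
    - [0,0,0]
    - [0,0,0]
    - [0,0,0]
    - [0,0,0]
    - [0,0,0]
  fingers: -1

```text
time_s: 5.25
tcp_pos: [538.9, 2.3, 18.5]
ee_rot: [1.843, 2.238, -0.275]
ft_force: [-0.3, 0.9, 5.3]
grip_width: 0.453
gripper_force: 30.0
```

```bash
python3 - <<'E'
from h import *
A=np.radians(11.1);u=np.array([-np.sin(A),np.cos(A),0])
o=ctrl.get_obs();R0=R.from_rotvec(o["ee_rot"]);p=np.array(o["tcp_pos"]);g=p-19*R0.as_matrix()[:,2]
t=np.radians(15);Rt=R.from_rotvec(np.cross(u,[0,0,1])*t)*R0
g2=g+174*((np.cos(t)-1)*u+np.sin(t)*np.array([0,0,1]))+[0,0,2]
print(Rt.as_matrix().round(3),g2)
Rc,pc=plan(Rt,g2+19*Rt.as_matrix()[:,2],8)
print("slide")
d=np.cos(t)*u+np.sin(t)*np.array([0,0,1])
Rc,pc=plan(Rc,pc+135*d,6,Rc,pc)
print("up")
plan(Rc,pc+[0,0,130],5,Rc,pc)
E
```

```text
[[-0.192  0.981  0.007]
 [ 0.981  0.192 -0.035]
 [-0.035  0.    -0.999]] [538.98732102   1.94536657  83.71720239]
delta_pos [[-0.009, 0.0, -0.027], [-0.008, 0.0, -0.028], [-0.007, 0.0, -0.028], [-0.007, 0.0, -0.028], [-0.005, 0.0, -0.029], [-0.005, 0.0, -0.028], [-0.003, 0.0, -0.029], [-0.003, 0.0, -0.029]] 
dr [[0.0, 0.016, 0.0], [0.0, 0.017, 0.0], [0.0, 0.016, 0.0], [0.0, 0.016, 0.0], [0.0, 0.017, 0.0], [0.0, 0.016, 0.0], [0.0, 0.017, 0.0], [0.0, 0.016, 0.0]]
slide
delta_pos [[0.108, 0.0, -0.033], [0.107, 0.0, -0.033], [0.108, 0.0, -0.033], [0.107, 0.0, -0.033], [0.108, 0.0, -0.033], [0.107, 0.0, -0.032]] 
dr [[0.0, 0.0, 0.0], [0.0, 0.0, 0.0], [0.0, 0.0, 0.0], [0.0, 0.0, 0.0], [0.0, 0.0, 0.0], [0.0, 0.0, 0.0]]
up
delta_pos [[-0.005, 0.0, -0.13], [-0.004, 0.0, -0.13], [-0.005, 0.0, -0.13], [-0.004, 0.0, -0.13], [-0.005, 0.0, -0.13]] 
dr [[0.0, 0.0, 0.0], [0.0, 0.0, 0.0], [0.0, 0.0, 0.0], [0.0, 0.0, 0.0], [0.0, 0.0, 0.0]]
```

Emit:
jog_arm:
  delta_pos:
    - [-0.009,0.0,-0.027]
    - [-0.008,0.0,-0.028]
    - [-0.007,0.0,-0.028]
    - [-0.007,0.0,-0.028]
    - [-0.005,0.0,-0.029]
    - [-0.005,0.0,-0.028]
    - [-0.003,0.0,-0.029]
    - [-0.003,0.0,-0.029]
  dr:
    - [0.0,0.016,0.0]
    - [0.0,0.017,0.0]
    - [0.0,0.016,0.0]
    - [0.0,0.016,0.0]
    - [0.0,0.017,0.0]
    - [0.0,0.016,0.0]
    - [0.0,0.017,0.0]
    - [0.0,0.016,0.0]

```text
time_s: 6.05
tcp_pos: [537.0, 0.9, 63.2]
ee_rot: [1.982, 2.407, -0.037]
ft_force: [-0.2, -1.0, -3.0]
grip_width: 0.451
gripper_force: 30.0
```

Emit:
jog_arm:
  delta_pos:
    - [0,0,0]
    - [0,0,0]
    - [0,0,0]
  dr:
    - [0,0,0]
    - [0,0,0]
    - [0,0,0]

```text
time_s: 6.35
tcp_pos: [537.5, 1.5, 63.2]
ee_rot: [1.98, 2.406, -0.038]
ft_force: [0.6, 0.1, -2.1]
grip_width: 0.449
gripper_force: 30.0
```

```bash
python3 - <<'E'
from h import *
s=ctrl.snapshot("top")
for n in("top","scene"):
    s=ctrl.snapshot(n)
    cv2.imwrite(f"pics/{n}2.png",cv2.resize(s["frame"][100:300,130:370],None,fx=3,fy=3)[...,::-1])
    for q in("pin_end_mouth","rolling_pin"):
        for d in ctrl.tip_of(n,q)[:1]: print(n,q,round(d["conf"],2),w(s,d["centre"]).round(1))
E
```

```text
top pin_end_mouth 0.4 [543.2 -20.6  -1. ]
top rolling_pin 0.48 [545.2 -22.3  71.3]
scene pin_end_mouth 0.62 [507.7 123.6 116.4]
scene rolling_pin 0.65 [539.3 -16.5  78. ]
```

View pics/scene2.png

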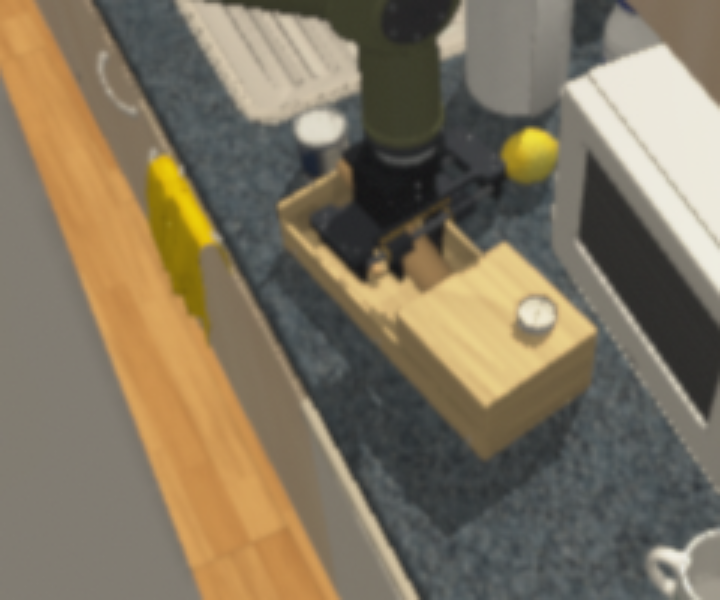

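The pin slants up, with its mouth end at about z 116 and the end hidden by the gripper. The barrel shows at crop (425,255), clear below the hood edge, and the tea light is undisturbed at (535,315). Next I slide it out along its axis.

Emit:
jog_arm:
  delta_pos:
    - [0.04,0.0,-0.012]
    - [0.08,0.0,-0.024]
    - [0.08,0.0,-0.025]
    - [0.08,0.0,-0.025]
    - [0.08,0.0,-0.025]
    - [0.08,0.0,-0.025]
    - [0.08,0.0,-0.025]
    - [0.08,0.0,-0.025]
  dr:
    - [0,0,0]
    - [0,0,0]
    - [0,0,0]
    - [0,0,0]
    - [0,0,0]
    - [0,0,0]
    - [0,0,0]
    - [0,0,0]

```text
time_s: 7.5
tcp_pos: [514.8, 121.4, 97.5]
ee_rot: [1.98, 2.405, -0.035]
ft_force: [-0.5, -0.4, -2.4]
grip_width: 0.452
gripper_force: 30.0
```

Emit:
jog_arm:
  delta_pos:
    - [0.06,0.0,-0.018]
    - [0.03,0.0,-0.01]
    - [0,0,-0.05]
    - [0,0,-0.1]
    - [0,0,-0.12]
    - [0,0,-0.12]
    - [0,0,-0.12]
    - [0,0,-0.12]
  dr:
    - [0,0,0]
    - [0,0,0]
    - [0,0,0]
    - [0,0,0]
    - [0,0,0]
    - [0,0,0]
    - [0,0,0]
    - [0,0,0]

```text
time_s: 8.3
tcp_pos: [511.2, 140.9, 229.5]
ee_rot: [1.982, 2.402, -0.036]
ft_force: [0.8, 0.3, -2.7]
grip_width: 0.455
gripper_force: 30.0
```

Emit:
jog_arm:
  delta_pos:
    - [0,0,-0.12]
    - [0,0,-0.06]
    - [0,0,0]
    - [0,0,0]
    - [0,0,0]
    - [0,0,0]
    - [0,0,0]
    - [0,0,0]
  dr:
    - [0,0,0]
    - [0,0,0]
    - [0,0,0]
    - [0,0,0]
    - [0,0,0]
    - [0,0,0]
    - [0,0,0]
    - [0,0,0]

```text
time_s: 9.1
tcp_pos: [510.6, 143.4, 263.5]
ee_rot: [1.98, 2.405, -0.037]
ft_force: [1.0, -0.4, -2.9]
grip_width: 0.451
gripper_force: 30.0
```

```bash
python3 - <<'E'
from h import *
for n in("top","scene"):
    s=ctrl.snapshot(n)
    cv2.imwrite(f"pics/{n}3.png",cv2.resize(s["frame"][100:300,130:370],None,fx=3,fy=3)[...,::-1])
    for q in("pin_end_mouth","pin_end_hood","rolling_pin","tea_light","tin"):
        for d in ctrl.tip_of(n,q)[:1]: print(n,q,round(d["conf"],2),w(s,d["centre"]).round(1))
o=ctrl.get_obs();print(o)
E
```

```text
top pin_end_mouth 0.7 [537.6 -18.4 232. ]
top pin_end_hood 0.61 [543.1 -20.6 229.7]
top rolling_pin 0.83 [516.6 120.1 271.7]
top tea_light 0.62 [ 598.2 -140.8  104.3]
scene pin_end_hood 0.86 [542.3 -19.9 233.1]
scene rolling_pin 0.84 [510.2 122.2 276. ]
scene tea_light 0.6 [ 596.5 -135.8  104.8]
scene tin 0.89 [527.7 220.2  -1.8]
{'time_s': 9.7, 'qpos': array([-0.64680687,  0.04681362,  0.31084875,  1.69177653,  0.02056137,
        1.4112448 , -0.14651857]), 'qvel': array([ 0.00112124, -0.00106113,  0.00154908, -0.00028153, -0.00022737,
       -0.00127683,  0.00010501]), 'effort': array([ 4.54243627e-05, -3.34383988e+01,  5.25622498e-01, -3.26915181e+01,
        1.92505103e-01,  7.16588041e-02,  1.31456007e-03]), 'tcp_pos': array([510.7515216 , 143.48991167, 263.93962806]), 'ee_rot': array([ 1.98004622,  2.40457722, -0.03592701]), 'ft_force': array([-0.19714459,  0.13594749, -1.96659153]), 'moment': array([0.02035676, 0.03391036, 0.03133651]), 'gripper_force': 30.02570169604951, 'grip_width': 0.4498919467676087}
```

View pics/scene3.png

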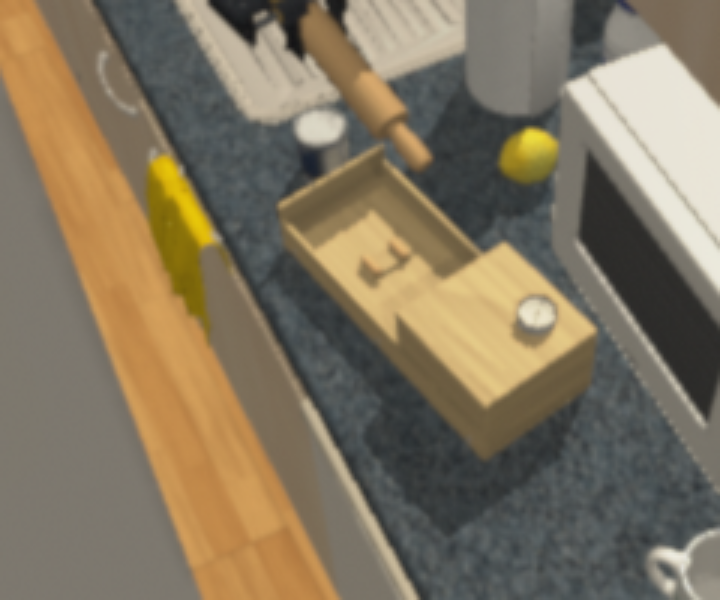

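The pin is held in the air, with its hood end at crop (415,150) and about z 231. The caddy is empty, and the tea light at (535,315) and the tin at (320,130) have not moved. I can hand in.

```bash
python3 -c "
from h import *
print(ctrl.sign_off())"
```

```text
the job is handed in; nothing more can be done
None
```

The rolling pin came out at a slant, mouth end first, and is held still in the air with its lower end at about z = 230 mm. The tea light and tin have not moved, the arm never went near the mug or onion, and I handed the job in after about 10 s; no verdict came back.

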